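# Shut the feed hatch of the fruit mill past its spring catch

### The arm

A 7-joint arm with a two-finger parallel gripper is mounted at the origin on the work surface. World frame = base frame: x ahead of the robot, y to its left, z up, the work surface at z = 0. Lengths are in m, angles in rad, forces in N, time in s.
With the tool pointing down it reaches from about 0.425 to 0.95 m from the base axis. Payload 4.7 kg.
Tool frame: the origin (TCP) lies on the centre line of the jaws, within the pads' length; the fingertips stand robot.nose_length ahead of it and the grasp point (between the pads) lies 8 mm behind it (robot.nose_length is the distance from the TCP to the fingertips, in m); z points along the fingers, y is the line along which they close (so a half turn about z gives the same grasp; the last joint's range is limited). The gripper opens to 85 mm and grips with 20 to 120 N. Pads are 22 mm wide; open, the fingers measure 114 mm over their backs; the gripper's body (76 mm by 85 mm) begins 54 mm behind the grasp point. The pads swing forward as they close: fully open they stand 13 mm farther back than shut.
Start: joints at [1.201, 0.469, -0.049, 1.532, 0.024, 1.141, -0.082], TCP at [0.226, -0.636, 0.242] pointing down, gripper open.
Joint ranges: [-2.59, 2.59], [-0.33, 1.99], [-1.39, 1.29], [0.1, 2.45], [-1.04, 4.18], [0.21, 1.99], [-2.66, 2.66]. Speed limits (rad/s): [2.57, 2.57, 3.14, 3.14, 3.14, 3.14, 3.14].

### API

Orientations are given as [roll, pitch, yaw] about the fixed x, y, z axes, in that order (R = Rz(yaw) Ry(pitch) Rx(roll)).
In Python, from plant import robot gives the robot as it stands. Calls block until the motion is done:
- robot.goto(position, orientation): joint-space move of the TCP to a pose.
- robot.move_straight(position, vel=0.15, attitude=None, contact_N=None): straight line of the TCP; attitude=None keeps the orientation; vel is the mean speed in m/s. With contact_N (N) it stops when the force on the tool has changed by that much, and returns True; else False.
- robot.move_joints(angles): joint-space move.
- robot.grip(opening, strength=None): opening from 0.0 (shut) to 1.0 (fully open); strength is the grip in N (None keeps the last); returns when the fingers have stopped.
- robot.sleep(seconds).
- robot.inverse_kinematics(position, orientation): joint angles nearest the present ones, or None.
- robot.sense(): the state.
- robot.grab_frame(name): name is "scene" or "top" or "wrist"; returns a dict with "image" (384x512x3 uint8, red, green, blue), "range_z" (384x512 float32, m along the optical axis (not along the pixel's ray), 0 where there is no reading), "fx", "fy", "cx", "cy" (pixels), "R" (3x3) and "t" (3): a world point X has camera coordinates R X + t. Camera axes: x right, y down, z forward; pixel columns grow to the right and rows downward; lengths in m; the calibration is good to about 2 mm. A picture is of the moment at which its call begins.
A pose or a line that the arm cannot do raises robot.IKError and nothing moves.
- robot.close_job(): hands the job in; it is judged then, once.
The state is a dict: "t": time; "joint_pos": joint angles; "joint_velocities": joint speeds; "effort": joint torques, N m; "tcp_pos": TCP position; "tcp_rot": TCP orientation; "wrist_force": force on the tool from outside, world axes, zero at the start; "torque": the same for the moment, N m; "opening": opening from 0.0 (shut) to 1.0 (fully open); "gripper_force": force on a finger pad.
Only numpy, scipy, OpenCV 4.12 (cv2) and the standard library are available. Lean on these libraries where they do the work, as an engineer would, in place of code of your own. Each camera call takes 0.05 s, during which the arm holds its last target. There are 200 camera calls.

### The job

The fruit mill has been left with its feed opening uncovered: shut the sliding hatch. Press the spring catch that sticks up through the hatch and keep it down with a fingertip while you push the hatch's thumb lip to slide it past the catch, then push the hatch on until it covers the opening and the catch springs up in the other window, and leave it so. Do not pinch or force the hatch, and do not shift or pick up the things standing around the mill.

Things in the scene. Friction and masses are not known exactly. Their poses are not given: they have to be found in the camera images.
- mill: White bench fruit mill, fixed: 190 mm (its x) by 420 mm (its y), deck 150 mm high; origin at the centre of its underside, z up. The hatch slides along the mill's y between two rails (x = 70 to 87 mm either side, 166 mm high). A 45 mm high pan stands at its +x side (x to 255 mm, y 32 to 222 mm).
- throat (a point): Centre of the open feed throat at deck height (mill x = 0, y = +127 mm, z = 150 mm): a hole 120 mm (x) by 90 mm (y) with two steel rollers in it, to be covered by the hatch.
- hatch (a joint): Travel of the sliding steel hatch in the mill's +y, m: near 0 parked, 0.100 shut (stop at 0.101). With the catch up it moves only about 3 mm. With the catch pressed it slides against 2 to 5 N; from about 5 mm of travel the plate lies over the catch and keeps it down by itself; at about 0.097 the rear window reaches the catch, which springs up and locks the hatch.
- hatch_mid (a point): Moves with the hatch: middle of its top, on the strip between its two windows. The hatch is a plate 140 mm (mill x) by 263 mm (y), 4 mm thick, top 159 mm above the table. Its windows, 54 mm (x) by 48 mm (y), have their centres 50 mm in +y (front) and 50 mm in -y (rear) of this point. Parked, the front window lies round the catch.
- lip (a point): Moves with the hatch: centre of the pushing face (looking to the mill's -y) of its thumb lip, a turned-up steel strip 54 mm wide (mill x), 3 mm thick, on the front (+y) edge of the front window, up to 175 mm above the table; the point is 167 mm above it. Parked, the face is 24 mm in mill +y from the catch's centre.
- catch (a joint): How far the spring catch is pressed down, m: 0 fully up, 0.015 at its bottom stop. The hatch can pass only when it is pressed by more than 0.011. It needs about 4 N to start and 11 N at the bottom. It reads about 0.011 while the hatch lies over it.
- catch_top (a point): Centre of the top of the spring catch, a flat black pad 46 mm (mill x) by 42 mm (mill y) at mill x = 0, y = -46 mm; it goes straight up and down, the point with it. Up, its top is 166 mm above the table, 7 mm above the hatch's top; at its bottom stop 151 mm.
- tamper: White plastic fruit tamper standing upright on its disc (80 mm across, 22 mm thick), handle on top, 125 mm high; origin at the centre of its underside. Leave it alone.
- screw_cap: Blue screw cap of a canister lying flat, 92 mm across, 28 mm high; origin at the centre of its underside. Leave it alone.
- half_orange: Half an orange lying on its cut face, 74 mm across, 35 mm high; origin at the centre of its underside. Leave it alone.
- spray_bottle: White spray bottle standing upright, 76 mm across, 188 mm high with its spray head; origin at the centre of its underside. Leave it alone.

How it is judged:
On the way, in this order (a step that is already met when the one before it is completed fails the run):
1. the finger presses the catch down and holds it (value of joint catch above 0.0105 m and contact force between the fingers and catch above 1.5 N), for 0.1 s.
2. the hatch has slid past the catch, which is still down (value of joint hatch above 0.03 m and value of joint catch above 0.009 m), for 0.05 s.
At the end, for the whole second after the job is handed in: The hatch is shut (travel at least 96 of 100 mm) and at rest, the catch has sprung up in the rear window (within 2 mm of fully up), and the tamper, cap, half orange and spray bottle stand within 30 mm of where they were, the tamper and bottle upright (value of joint hatch above 0.096 m and value of joint catch below 0.002 m and velocity of joint hatch between -0.01 and 0.01 m/s and distance of each of tamper, screw_cap, half_orange, spray_bottle from where it was at the start of the episode below 0.03 m and angle between each of tamper, spray_bottle's own z axis and vertical below 0.2 rad); the robot touches nothing.
It fails at once if the hatch is pinched or forced (more than 38 N in all from the fingers) (contact force between the fingers and hatch above 38 N).
It fails at once if the tamper is shifted or picked up (distance of tamper from where it was at the start of the episode above 0.03 m).
It fails at once if the screw cap is shifted or picked up (distance of screw_cap from where it was at the start of the episode above 0.03 m).
It fails at once if the half orange is shifted or picked up (distance of half_orange from where it was at the start of the episode above 0.03 m).
It fails at once if the spray bottle is shifted or picked up (distance of spray_bottle from where it was at the start of the episode above 0.03 m).
It also fails if it takes over 35 s, if anything falls off the work surface, if the arm or the gripper's body presses on something with over 40 N, if the wrist force passes 120 N, or if a joint passes its speed limit or range.

## Working session

There is one attempt and no reset: what is moved stays moved. The work goes in short steps, each a Python script; the robot and the scene stay as the last script left them, time stands still between calls to the robot, and variables do not carry over. Pictures are saved under pics/ and viewed, at most 10 in all, crops included, and the job is handed in when it is done.

```bash
mkdir -p pics
python3 - <<'E'
from plant import robot
import cv2,numpy as np
for n in("scene","top"):
    f=robot.grab_frame(n); cv2.imwrite(f"pics/{n}0.png",f["image"][:,:,::-1]); np.savez(f"{n}0.npz",**f)
    print(n,f["fx"],-f["R"].T@f["t"])
s=robot.sense();print(robot.nose_length,s["tcp_pos"],s["tcp_rot"],s["t"],s["wrist_force"])
E
```

```text
scene 396.4108394001364 [1.21235945 0.12428552 0.91100336]
top 355.87140715052936 [0.48072777 0.00826234 0.95103272]
0.011 [ 0.22543806 -0.63573439  0.24136059] [-3.13985517e+00  9.09379280e-05  3.40820135e-01] 0.1 [-0.5436548  -0.13541498 -1.15337795]
```

View pics/top0.png

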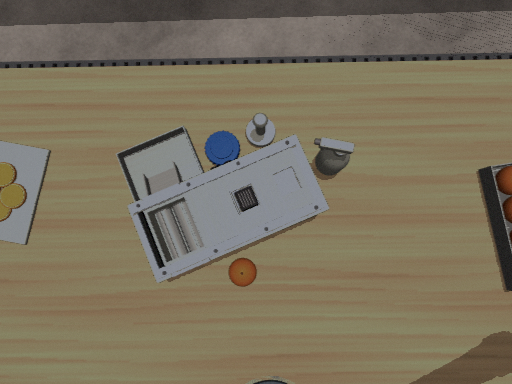

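View pics/scene0.png

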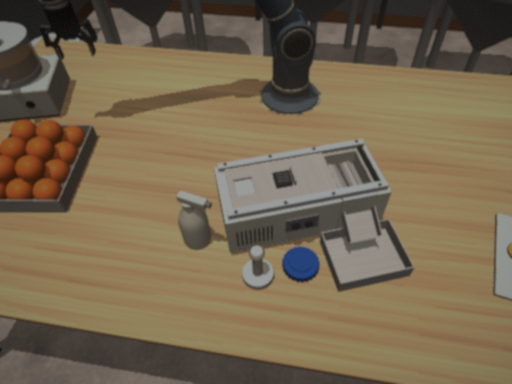

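The top view shows the mill with the catch at about (246,198), throat at (175,230), the rear window recess at (290,178), cap, tamper and bottle on the far side, and the orange near side. I'll enlarge the mill.

Run:
```python
import cv2
im=cv2.imread("pics/top0.png")[130:285,125:335]
cv2.imwrite("pics/top0c.png",cv2.resize(im,None,fx=3.8,fy=3.8,interpolation=cv2.INTER_CUBIC))
```

```text
(no output)
```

View pics/top0c.png

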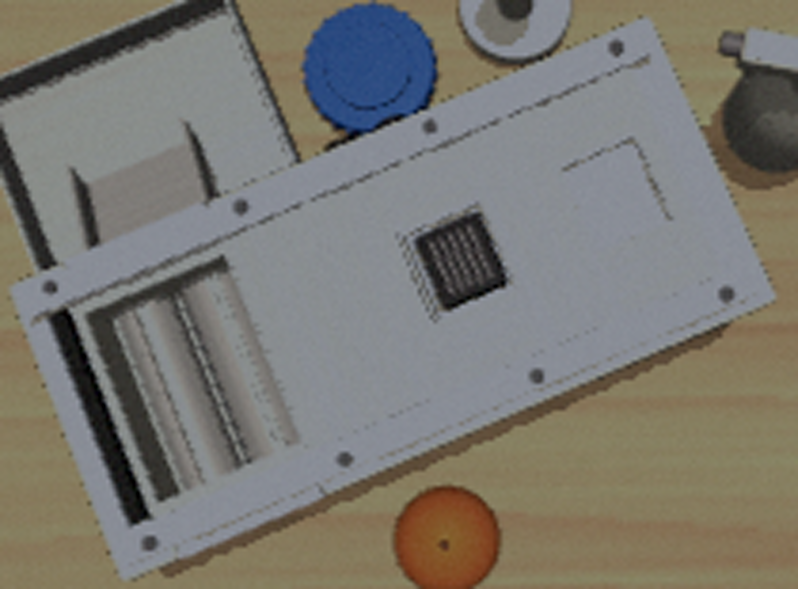

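The enlarged crop shows, in crop pixels: catch top centre (461,260) with the lip just left of it, rail screws from (50,287) to (616,48) on one side and (150,543) to (727,294) on the other. I'll compute the pose from these.

Run:
```python
from plant import robot
import numpy as np
f=np.load("top0.npz"); R,t=f["R"],f["t"]
def w(cx,cy,z):
    u,v=cx/3.8-.37+125,cy/3.8-.37+130
    d=R.T@np.array([(u-f["cx"])/f["fx"],(v-f["cy"])/f["fy"],1]); c=-R.T@t
    return c+d*(z-c[2])/d[2]
A,B,C,D=[w(*p,.166) for p in((50,287),(616,48),(150,543),(727,294))]
y=(A-B)/np.linalg.norm(A-B)+(C-D)/np.linalg.norm(C-D); y/=np.linalg.norm(y); x=np.array([y[1],-y[0],0])
m=(A+B+C+D)/4; c=w(461,260,.166)
print("y",y,np.arctan2(y[1],y[0]),"mid",m,"catch direct",c,"rel",(c-m)@x,(c-m)@y,"expected 0,-.046; rail span",np.linalg.norm(A-B),(A-C)@x)
corn=[w(*p,.158) for p in((648,16),(775,298),(128,580),(10,287))];k=sum(corn)/4;print("corner centre",k,(c-k)@x,(c-k)@y)
th=np.arctan2(y[1],y[0])
for yaw in(th,th-np.pi):
  for z in(.165,.32):
    print(yaw,z,robot.inverse_kinematics(list(c[:2])+[z],[np.pi,0,yaw]), robot.inverse_kinematics(list((c+.12*y)[:2])+[z],[np.pi,0,yaw]))
```

```text
y [-0.38017473  0.92491469  0.        ] 1.9607815267571969 mid [0.5373454  0.09036499 0.166     ] catch direct [0.55464079 0.04734174 0.166     ] rel -0.00035959665090992015 -0.04636810799268904 expected 0,-.046; rail span 0.36028770022655643 0.1595323655000639
corner centre [0.53695401 0.08830268 0.158     ] 0.0007864480938305271 -0.04460944671948059
1.9607815267571969 0.165 [ 0.41751778  0.46621629 -0.75527992  1.86746984  0.38584228  0.95926475
 -0.12087292] [ 0.46585949  0.59695439 -1.15472847  1.90895803  0.63023995  1.06019359
 -0.56672339]
1.9607815267571969 0.32 [ 0.49636955  0.31696209 -0.83114594  1.67979461  0.24479154  1.25328887
  0.00286851] [ 0.47512277  0.34448434 -1.08223329  1.72295954  0.31785884  1.26678768
 -0.28978621]
-1.1808111268325963 0.165 [-0.95127985  0.58734287  1.11604206  1.94153889 -0.62661162  1.0140113
 -2.29777596] [-1.19655193  0.53978012  1.11852859  1.99453804 -0.59054637  0.9794874
 -2.5350805 ]
-1.1808111268325963 0.32 [-1.01563858  0.34561149  1.12142111  1.75699742 -0.32777398  1.24633324
 -2.56213977] None
```

```bash
cat > h.py <<'E'
from plant import robot
import numpy as np, cv2
y=np.array([-.3802,.9249,0]); c=np.array([.5546,.0473,0]); ori=[np.pi,0,1.9608]
def P(d,z): return list((c+d*y)[:2])+[z]
def rep(n=""):
    s=robot.sense(); p=s["tcp_pos"]-c; f=s["wrist_force"]
    print(n,"t%.2f"%s["t"],"d %.4f"%(p@y),"x %.4f"%(p[0]*y[1]-p[1]*y[0]),"z %.4f"%p[2],"Fy %.1f Fz %.1f"%(f@y,f[2]),np.round(f,1))
E
python3 - <<'E'
from h import *
robot.grip(0.0,20)
p=robot.sense()["tcp_pos"]; robot.move_straight([p[0],p[1],.34],vel=.2)
robot.goto(P(.005,.32),ori); rep("above")
robot.move_straight(P(.005,.20),vel=.15); robot.sleep(.2);rep("low")
im=robot.grab_frame("wrist")["image"]; cv2.imwrite("pics/w1.png",im[:,:,::-1])
E
```

```text
above t4.20 d 0.0037 x -0.0002 z 0.3198 Fy 0.4 Fz 0.3 [-0.2  0.3  0.3]
low t5.35 d 0.0049 x 0.0005 z 0.2009 Fy 0.4 Fz -0.1 [-0.3  0.2 -0.1]
```

View pics/w1.png

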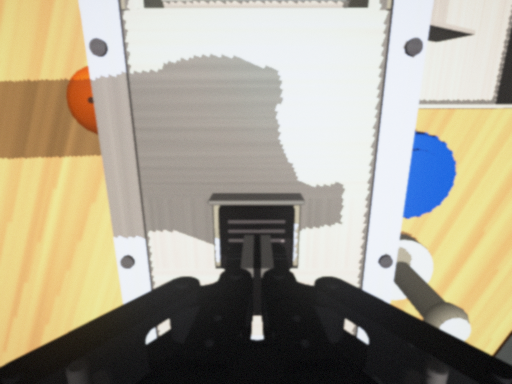

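The wrist view shows the shut fingertips (257,240) centred laterally over the catch (215–298), behind the lip (row 200). Yaw is aligned with the rails. Press next.

Run:
```python
from h import *
hit=robot.move_straight(P(.005,.168),vel=.03,contact_N=3); rep("touch %s"%hit)
robot.move_straight(P(.005,.1645),vel=.03); robot.sleep(.3); rep("pressed")
```

```text
touch True t6.18 d 0.0050 x -0.0002 z 0.1751 Fy -0.9 Fz 4.2 [-0.1 -1.1  4.2]
pressed t6.98 d 0.0051 x -0.0001 z 0.1655 Fy 0.9 Fz 8.8 [-4.  -0.7  8.8]
```

Run:
```python
from h import *
robot.move_straight(P(.005,.1612),vel=.03); robot.sleep(.3); rep("pressed")
```

```text
pressed t7.54 d 0.0050 x -0.0001 z 0.1623 Fy -0.1 Fz 10.2 [-2.9 -1.2 10.2]
```

Run:
```python
from h import *
for d in (.010,.015,.020,.024):
    h=robot.move_straight(P(d,.1612),vel=.03,contact_N=15); rep("%s %s"%(d,h))
    if h: break
im=robot.grab_frame("wrist")["image"]; cv2.imwrite("pics/w2.png",im[:,:,::-1])
```

```text
0.01 False t7.86 d 0.0074 x 0.0004 z 0.1626 Fy -4.5 Fz 10.0 [ 0.5 -4.6 10. ]
0.015 False t8.18 d 0.0119 x 0.0010 z 0.1628 Fy -5.6 Fz 10.2 [ 1.2 -5.5 10.2]
0.02 False t8.49 d 0.0162 x 0.0012 z 0.1628 Fy -7.1 Fz 10.1 [ 1.9 -6.8 10.1]
0.024 False t8.78 d 0.0197 x 0.0012 z 0.1628 Fy -7.2 Fz 9.6 [ 2.3 -6.8  9.6]
```

View pics/w2.png

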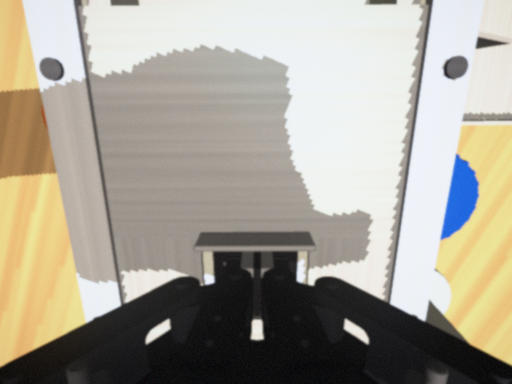

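The lip (row 245) is now right up against the fingertips. The hatch seems to be moving already, so I'll push further in small steps.

Run:
```python
from h import *
for d,z in ((.030,.1615),(.036,.163),(.044,.166),(.055,.172),(.07,.173)):
    h=robot.move_straight(P(d,z),vel=.03,contact_N=15); rep("%s %s"%(d,h))
    if h: break
im=robot.grab_frame("wrist")["image"]; cv2.imwrite("pics/w3.png",im[:,:,::-1])
```

```text
0.03 False t9.18 d 0.0259 x 0.0012 z 0.1630 Fy -7.6 Fz 9.5 [ 2.5 -7.2  9.5]
0.036 False t9.53 d 0.0331 x 0.0009 z 0.1637 Fy -4.8 Fz 3.5 [ 3.9 -3.6  3.5]
0.044 False t9.97 d 0.0412 x -0.0003 z 0.1654 Fy -5.1 Fz -1.5 [ 2.8 -4.4 -1.5]
0.055 False t10.53 d 0.0520 x -0.0012 z 0.1708 Fy -5.5 Fz -2.7 [ 3.  -4.7 -2.7]
0.07 False t11.18 d 0.0670 x -0.0013 z 0.1716 Fy -5.5 Fz -3.2 [ 2.2 -5.  -3.2]
```

View pics/w3.png

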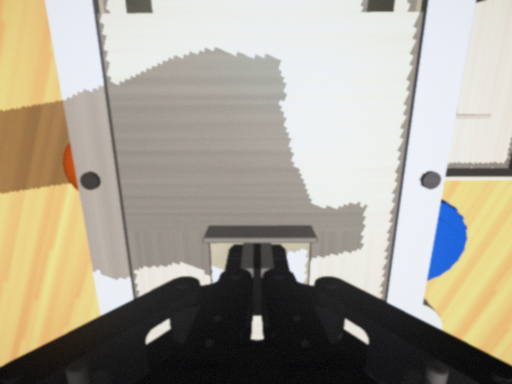

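The window now shows bare deck and the screws have shifted, so the hatch is following (about 54 mm of travel). I'll push on to the stop, limiting the force.

Run:
```python
from h import *
robot.move_straight(P(.10,.173),vel=.05,contact_N=15); rep("a")
for d in np.arange(.105,.131,.0025):
    h=robot.move_straight(P(d,.173),vel=.03,contact_N=9); rep("%.4f %s"%(d,h))
    if h or robot.sense()["wrist_force"]@y<-13: break
f=robot.grab_frame("top")["image"]; cv2.imwrite("pics/top2.png",cv2.resize(f[130:285,125:335],None,fx=3.8,fy=3.8,interpolation=2)[:,:,::-1])
```

```text
a t11.98 d 0.0974 x -0.0013 z 0.1717 Fy -4.3 Fz -3.4 [ 2.1 -3.8 -3.4]
0.1050 False t12.30 d 0.1025 x -0.0013 z 0.1717 Fy -4.6 Fz -2.8 [ 1.7 -4.2 -2.8]
0.1075 False t12.55 d 0.1048 x -0.0013 z 0.1717 Fy -6.2 Fz -2.9 [ 2.1 -5.8 -2.9]
0.1100 False t12.80 d 0.1072 x -0.0013 z 0.1718 Fy -6.5 Fz -3.2 [ 1.3 -6.6 -3.2]
0.1125 False t13.05 d 0.1097 x -0.0013 z 0.1718 Fy -5.8 Fz -3.4 [ 1.5 -5.7 -3.4]
0.1150 False t13.30 d 0.1146 x -0.0007 z 0.1725 Fy -3.2 Fz -2.5 [ 0.3 -3.4 -2.5]
0.1175 False t13.55 d 0.1147 x -0.0006 z 0.1726 Fy -8.0 Fz -1.3 [ 2.3 -7.7 -1.3]
0.1200 False t13.80 d 0.1148 x -0.0007 z 0.1726 Fy -11.7 Fz 0.6 [  1.5 -12.    0.6]
0.1225 False t14.05 d 0.1148 x -0.0007 z 0.1726 Fy -16.8 Fz 2.0 [  4.2 -16.4   2. ]
```

The hatch is at its stop. Next: back off, rise clear, and look.

Run:
```python
from h import *
robot.move_straight(P(.103,.173),vel=.05); rep("off")
robot.move_straight(P(.103,.34),vel=.2)
robot.goto(P(-.02,.34),ori); robot.sleep(.2); rep("up")
robot.goto([.45,-.35,.36],[np.pi,0,.6]) if robot.inverse_kinematics([.45,-.35,.36],[np.pi,0,.6]) is not None else None
f=robot.grab_frame("top"); np.savez("top3.npz",**f)
cv2.imwrite("pics/top3.png",cv2.resize(f["image"][110:285,125:355],None,fx=3.4,fy=3.4,interpolation=2)[:,:,::-1]); rep("end")
```

```text
off t14.64 d 0.1038 x 0.0002 z 0.1732 Fy 0.4 Fz -0.2 [ 0.8  0.8 -0.2]
up t16.38 d -0.0183 x 0.0001 z 0.3399 Fy 0.5 Fz 0.6 [-0.6  0.2  0.6]
end t17.90 d -0.3263 x -0.2459 z 0.3601 Fy -0.5 Fz 0.2 [-0.1 -0.6  0.2]
```

View pics/top3.png

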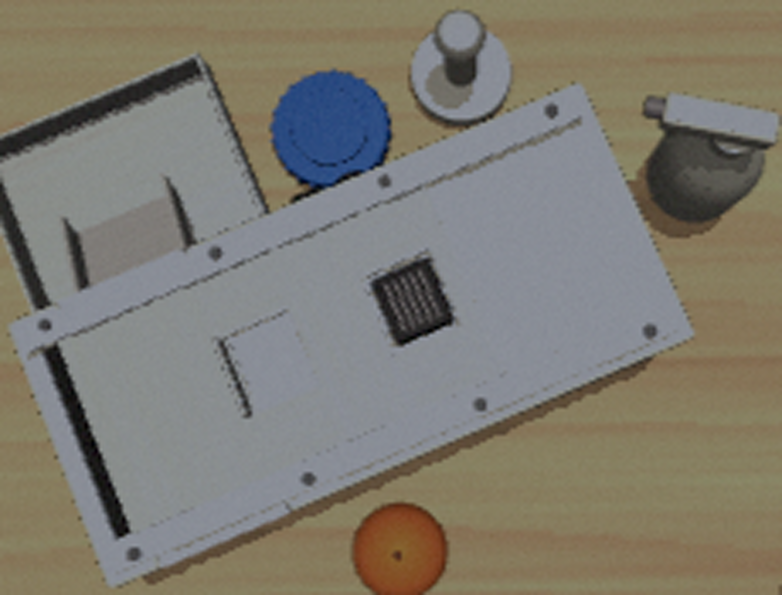

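The picture shows the throat covered, the catch up in the rear window at (412,302), the front window at (262,365), and the objects in place. Handing in.

```bash
python3 -c "
from plant import robot
print(robot.close_job())"
```

```text
the job is handed in; nothing more can be done
None
```

The hatch is shut against its stop with the catch up in the rear window, nothing around the mill was visibly disturbed, and the job is handed in (the hand-in returned no verdict).

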